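Swing the quilting hoop upright and rack it

ROBOT

A 7-joint arm with a two-finger parallel gripper is mounted at the origin on the work surface. World frame = base frame: x ahead of the robot, y to its left, z up, the work surface at z = 0. Lengths are in m, angles in rad, forces in N, time in s.
With the tool pointing down it reaches from about 0.35 to 0.9 m from the base axis. Payload 19.9 kg.
Tool frame: the origin (TCP) lies between the finger pads; the fingertips stand 19 mm ahead of it and the grasp point (between the pads) is the TCP; z points along the fingers, y is the line along which they close (so a half turn about z gives the same grasp; the last joint's range is limited). The gripper opens to 94 mm and grips with 3 to 60 N. Pads are 16 mm wide; open, the fingers measure 119 mm over their backs; the gripper's body (75 mm by 177 mm) begins 78 mm behind the grasp point.
Start: joints at [1.062, 0.417, -0.01, 1.614, 0.005, 1.111, -0.053], TCP at [0.281, -0.558, 0.224] pointing down, gripper open.
Joint ranges: [-2.81, 2.81], [-0.39, 2.02], [-1.27, 1.25], [0.06, 2.57], [-1.19, 4.33], [0.19, 2], [-2.82, 2.82]. Speed limits (rad/s): [1.89, 1.89, 2.39, 2.39, 3.01, 3.01, 3.01].

INTERFACE

Orientations are given as a rotation vector (axis times angle).
In Python, from station import r gives the robot as it stands.
- The arm moves only by the shell command python3 -m creep 'ROWS' [FORCE]. ROWS is a JSON object of lists of equal length, an entry for each row: "fingers": the finger opening in cm, from 0 to 9.4; "dp": the shift along the tool's x, y, z in cm, a list of three; "spin": the turn about the tool's z in degrees. In form: {"fingers": [fingers, ...], "dp": [[tx, ty, tz], ...], "spin": [spin, ...]}. A call has 1 to 20 rows; each row is the pose to reach, as a shift and turn from the pose commanded when the call began, along the tool's axes at that moment; what a row does not reach only later rows make up. A row lasts 1/12 s, in which the tool goes at most 41.7 mm and 7.16 degrees, less where a joint would pass 70% of its speed; a pose out of reach is approached as far as the arm can. A call with a gripper value outside its range is refused whole. The fingers move at their own pace and stop on an object; FORCE is the grip in N (left out, the last holds). Time passes only in rows, so rows that repeat a pose let the fingers close. It gives the time, the measured TCP pose, the force, the opening and the grip force at its end, in the units of the state.
- r.observe(): the state, without advancing time (a new reading comes with each control period).
- r.get_image(name): name is "side" or "top"; returns a dict with "frame" (400x640x3 uint8, red, green, blue), "mtx" (3x3 intrinsics, pixels), "R" (3x3) and "t" (3): a world point X has camera coordinates R X + t. Camera axes: x right, y down, z forward; pixel columns grow to the right and rows downward; lengths in m; the calibration is good to about 2 mm. A picture is of the moment at which its call begins. There is no depth.
- r.job_done(): hands the job in; it is judged then, once.
The state is a dict: "time_s": time; "qpos": joint angles; "qvel": joint speeds; "joint_efforts": joint torques, N m; "ee_pos": TCP position; "tool_rot": TCP orientation; "force": force on the tool from outside, world axes, zero at the start; "ft_torque": the same for the moment, N m; "gripper_width": finger opening in m; "gripper_force": force on a finger pad.
Only numpy, scipy, OpenCV 4.12 (cv2) and the standard library are available. Lean on these libraries where they do the work, as an engineer would, in place of code of your own. Each camera call takes 0.05 s, during which the arm holds its last target. There are 200 camera calls.

TASK

Put the big quilting hoop away in the empty bay of the hoop rack. Pinch it firmly by the two ends of its brass screw and lift it clear of the table still lying level, then loosen the grip just enough that it swings down and hangs straight below the fingers, and clamp it firmly again. Lower it on edge into the empty bay until it stands on the rack's rails, only then let go, and leave the hoops already in the rack and the other things on the table where they are.

Things in the scene. Friction and masses are not known exactly. Their poses are not given: they have to be found in the camera images.
- hoop: The big hoop to put away: two nested bamboo hoops clamped as one ring, outer diameter 160 mm, inner 132 mm, 18 mm thick, about 120 g, lying flat. Origin at the ring's centre, half-way up (9 mm above the table); z is the ring's axis, x points away from its screw. Pinched by the screw ends, it stays level with 35 N or more per finger; at 5 to 8 N it swings down and settles in 2 s, sinking 1 to 2 mm (3 N may drop it mid-swing but lets it hang truer once still).
- hoop_center (a point): The centre of that ring (same point and axes as hoop). After swinging down in a loosened grip the hoop may stay up to 8 degrees off plumb; the bays, wider at the top, allow for that.
- hoop_screw (a point): Middle of the hoop's brass clamp screw, outside the rim, 98 mm from the ring's centre in the hoop's -x direction, 9 mm above the table while it lies flat. It runs along the hoop's y axis, is 32 mm long end to end and 8 mm thick with flat ends (12 mm heads sit 1.5 mm in from the ends). Pinch it across its ends, fingers pointing down, tips about 3 mm above the table.
- rack: Fixed wooden rack, 220 mm (its x) by 140 mm (its y), origin under its centre on the table. Two rails along x, inner edges at y = -40 and 40 mm, tops 34 mm up. Three bays centred at x = -72, 0, 72 mm, between pairs of 8 mm dowels (y = -47, 47 mm) that rise to 105 mm and lean apart: 26 mm clear at the rails, 58 mm at the top. A hoop stands on edge in a bay, flat sides facing x, rim on both rails.
- free_bay (a point): Where the big hoop's centre is when it stands in the empty bay: mid-bay, 103 mm above the table; axes as the rack's. A thin cork strip lies on the base below. The empty bay may be any of the three. The standing hoop reaches from 23 to 183 mm above the table; its screw is then 98 mm above its centre if on top.
- small_hoop: Hoop of 104 mm diameter, 14 mm thick, top 125 mm above the table, standing in another bay; origin at its centre. Leave it.
- middle_hoop: Hoop of 116 mm diameter, 14 mm thick, top 143 mm above the table, standing in another bay; origin at its centre. Leave it.
- bead_jar: Glass bead jar with a steel cap, 64 mm diameter, 85 mm tall, origin at its foot. Leave it.
- spool_stand: Red plastic spool stand, base 90 mm diameter, 95 mm tall, origin at its foot. Leave it.
Not all that is in view belongs to the job. Leave any black or blue look-alike of the hoop alone.

How it is judged:
On the way, in this order (a step that is already met when the one before it is completed fails the run):
1. the hoop is lifted clear of the table in the fingers, still lying level (within about 30 degrees) (angle between hoop_center's own z axis and vertical below 0.52 rad and height (world z) of hoop_center above 0.07 m and contact force between hoop and the fingers above 0.5 N), for 0.2 s.
2. the hoop hangs straight down from its screw (within about 17 degrees), still, clear of the table, clamped firmly (over 20 N on each finger) (angle between hoop_center's own x axis and vertical above 2.84 rad and height (world z) of hoop_center above 0.11 m and angular speed of hoop below 0.6 rad/s and contact force between hoop and the fingers above 40 N), for 0.3 s.
3. the hoop is set on the rails of the empty bay while still in the fingers, not dropped (angle between hoop_center's own z axis and vertical between 1.12 and 2.02 rad and horizontal distance between hoop_center and free_bay below 0.022 m and z of hoop_center in the frame of free_bay between -0.012 and 0.012 m and contact force between hoop and the fingers above 0.5 N), for 0.1 s.
At the end, for the whole second after the job is handed in: The big hoop stands on edge (within about 26 degrees) in the empty bay, its centre within 22 mm sideways and 12 mm in height of the bay's resting place, released and at rest; the other hoops, the jar and the spool stand have not been shifted (angle between hoop_center's own z axis and vertical between 1.12 and 2.02 rad and horizontal distance between hoop_center and free_bay below 0.022 m and z of hoop_center in the frame of free_bay between -0.012 and 0.012 m and not (contact force between hoop and the fingers above 0.05 N) and linear speed of hoop below 0.02 m/s and angular speed of hoop below 0.2 rad/s); the robot touches nothing.
It fails at once if the small hoop is shifted by more than 25 mm (distance of small_hoop from where it was at the start of the episode above 0.025 m).
It fails at once if the middle hoop is shifted by more than 25 mm (distance of middle_hoop from where it was at the start of the episode above 0.025 m).
It fails at once if the bead jar is shifted by more than 25 mm (distance of bead_jar from where it was at the start of the episode above 0.025 m).
It fails at once if the spool stand is shifted by more than 25 mm (distance of spool_stand from where it was at the start of the episode above 0.025 m).
It also fails if it takes over 64 s, if anything falls off the work surface, if the arm or the gripper's body presses on something with over 40 N, if the wrist force passes 120 N, or if a joint passes its speed limit or range.

## Working session

There is one attempt and no reset: what is moved stays moved. The work goes in short steps, Python scripts to look and compute and a shell command to move; the robot and the scene stay as the last step left them, time stands still between calls to the robot, and variables do not carry over. Pictures are saved under pics/ and viewed, at most 10 in all, crops included, and the job is handed in when it is done.

```bash
mkdir -p pics; ls
python3 - <<'E'
from station import r
import cv2,pickle
d={}
for n in("top","side"):
    d[n]=r.get_image(n); cv2.imwrite(f"pics/{n}0.png",d[n]["frame"][:,:,::-1])
    print(n,d[n]["mtx"].tolist(),d[n]["R"].round(4).tolist(),d[n]["t"].round(4).tolist())
pickle.dump(d,open("im0.pkl","wb"))
o=r.observe();print({k:o[k] for k in("time_s","ee_pos","tool_rot","force","gripper_width")})
E
```

```text
pics
top [[382.1603101893989, 0.0, 319.8682795496159], [0.0, 382.1603101893989, 196.65819811021694], [0.0, 0.0, 1.0]] [[0.0025, -0.9998, -0.0221], [-0.9967, -0.0007, -0.0808], [0.0808, 0.0222, -0.9965]] [-0.1052, 0.5356, 1.0218]
side [[368.092690982257, 0.0, 316.6455000968756], [0.0, 368.092690982257, 196.31538019872298], [0.0, 0.0, 1.0]] [[-0.6911, -0.7227, 0.0005], [-0.4917, 0.4697, -0.7332], [0.5297, -0.507, -0.68]] [0.3071, 0.3771, 0.5739]
{'time_s': 0.1, 'ee_pos': array([ 0.28111345, -0.55787778,  0.22392454]), 'tool_rot': array([-3.05546785e+00, -7.26303399e-01,  5.20465334e-04]), 'force': array([-0.57939027,  0.16734504,  1.04779082]), 'gripper_width': 0.09361700885921813}
```

View pics/top0.png

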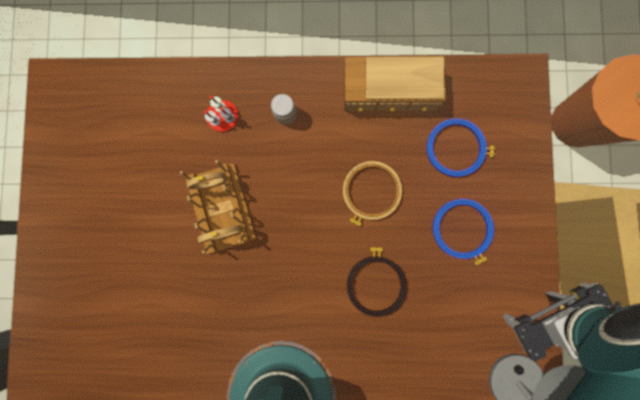

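View pics/side0.png

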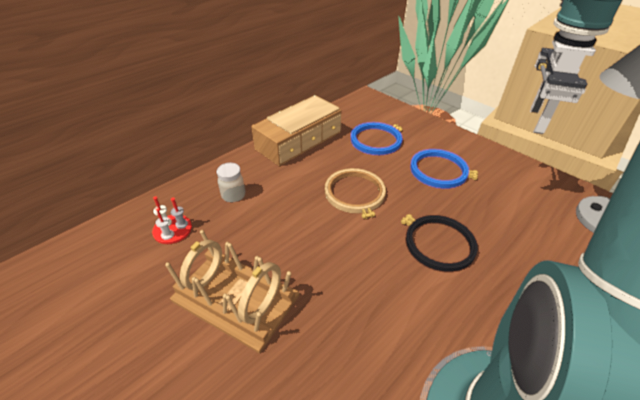

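The tan hoop is at about (373,190) in the top view, with its screw at about (356,220). The rack is at about (221,208), and its middle bay is empty. Next I'll enlarge the details.

```bash
cat > h.py <<'E'
import numpy as np,cv2
def ray(c,uv,z):
    p=np.linalg.solve(c["mtx"],[uv[0],uv[1],1.]);C=-c["R"].T@c["t"];d=c["R"].T@p
    return C+d*(z-C[2])/d[2]
def proj(c,X):
    X=np.atleast_2d(X)@c["R"].T+c["t"];p=X@c["mtx"].T;return p[:,:2]/p[:,2:]
def crop(c,x,y,w,h,k):
    return cv2.resize(c["frame"][y:y+h,x:x+w,::-1],None,fx=k,fy=k,interpolation=cv2.INTER_CUBIC)
E
python3 - <<'E'
import pickle,numpy as np,cv2
from h import *
d=pickle.load(open("im0.pkl","rb"));t,s=d["top"],d["side"]
a=np.vstack([np.hstack([crop(t,175,155,100,75,4),crop(t,175+160,150,100,75,4)]),np.hstack([crop(s,155,220,160,120,2.5),crop(s,310,160,100,75,4)])]) if 0 else np.vstack([np.hstack([crop(t,172,152,100,75,4)[:300],crop(t,325,157,100,75,4)]),np.hstack([crop(s,160,228,133,100,3)[:300,:400] if 0 else cv2.resize(crop(s,160,230,150,112,1),(400,300),interpolation=cv2.INTER_CUBIC),crop(s,310,160,100,75,4)])])
cv2.imwrite("pics/z.png",a)
for i,(c,roi) in enumerate(((t,(325,150,90,85)),(s,(312,160,85,65)))):
    x,y,w,h=roi;im=c["frame"][y:y+h,x:x+w];hsv=cv2.cvtColor(im,cv2.COLOR_RGB2HSV)
    m=((hsv[...,2]>150)).astype(np.uint8)
    n,l,st,ce=cv2.connectedComponentsWithStats(m);k=1+st[1:,4].argmax();print(st[k])
    cs=max(cv2.findContours((l==k).astype(np.uint8),0,1)[0],key=cv2.contourArea)
    print(i,[ (round(q[0]+x),round(q[1]+y)) for q in [cv2.fitEllipse(cs)[0]]],cv2.fitEllipse(cs))
E
```

```text
[ 17  10  60  66 995]
0 [(371, 191)] ((46.02365493774414, 40.96315383911133), (57.545230865478516, 63.3128776550293), 31.79570770263672)
[   0    0   85   65 5233]
1 [(354, 192)] ((42.092193603515625, 31.98873519897461), (74.67606353759766, 100.84733581542969), 90.0811538696289)
```

View pics/z.png

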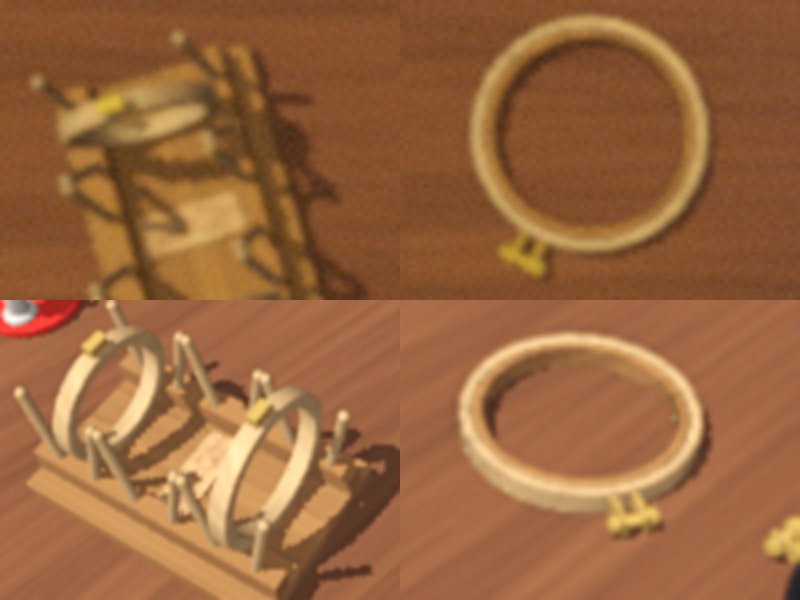

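The top crop shows the hoop's outer edge spanning u 342.5–402.5 and v 160.8–220, with the screw at about (356,221). The rack's dowel tips are clear in both views and the middle bay, with its cork strip, is empty. I'll fit both poses by least squares over the two views.

```bash
cat > fit.py <<'E'
import pickle,numpy as np
from scipy.optimize import least_squares
from h import *
d=pickle.load(open("im0.pkl","rb"));t,s=d["top"],d["side"]
T=lambda u,v:(172+u/4,152+v/4); S=lambda u,v:(160+u/2.667,230+(v-300)/2.667)
# rack: tips (x, side)
obs=[(s,S(20,393),-1,0),(s,S(93,433),-1,1),(s,S(174,478),-1,2),(s,S(262,522),-1,3),
(s,S(112,305),1,0),(s,S(182,340),1,1),(s,S(258,377),1,2),(s,S(342,417),1,3),
(t,T(38,82),-1,0),(t,T(66,183),-1,1),(t,T(97,292),-1,2),(t,T(180,38),1,0),(t,T(212,140),1,1),(t,T(243,248),1,2)]
xs=[-.105,-.036,.036,.105]
def W(p,L):
    c,n=np.cos(p[2]),np.sin(p[2]);return np.array([p[0]+c*L[0]-n*L[1],p[1]+n*L[0]+c*L[1],L[2]])
def f(p): return np.concatenate([proj(c,W(p,(xs[k],.047*sd,.103)))[0]-uv for c,uv,sd,k in obs])
x0=ray(t,(221,208),0.);print(x0)
for y0 in(-1.4,1.4):
    q=least_squares(f,[x0[0],x0[1],y0]);print("rack",q.x.round(4),q.cost,np.abs(q.fun).max(),q.fun.round(1).tolist())
# hoop
H=lambda u,v:(325+(u-400)/4,157+v/4); G=lambda u,v:(310+(u-400)/4,160+(v-300)/4)
a=np.linspace(0,2*np.pi,721)
def circ(c,p,z): return proj(c,np.c_[p[0]+.08*np.cos(a),p[1]+.08*np.sin(a),0*a+z])
sc=[(t,H(525,257)),(s,G(634,516))]
def g(p):
    e=[]
    c=circ(t,p,.018);e+=[c[:,0].min()-H(470,0)[0],c[:,0].max()-H(710,0)[0],c[:,1].min()-H(0,15)[1],c[:,1].max()-H(0,252)[1]]
    c=circ(s,p,.018);e+=[c[:,0].min()-G(460,0)[0],c[:,0].max()-G(704,0)[0],c[:,1].min()-G(0,332)[1]]
    for cam,uv in sc: e+=list(proj(cam,W(p,(-.098,0,.011)))[0]-uv)
    return np.array(e)
x0=ray(t,(372.5,190.5),.018)
q=least_squares(g,[x0[0],x0[1],1.]);p=q.x
print("hoop",p.round(4),q.fun.round(1).tolist(),"screw",W(p,(-.098,0,.009)))
for cam,u,b in((t,H(502,252),H(548,268)),(s,G(610,518),G(660,515))):
    A,B=ray(cam,u,.011),ray(cam,b,.011);print("ends",A,B,np.linalg.norm(A-B),"yaw of screw",np.arctan2(*(B-A)[1::-1]))
for u in ((285,108),(222,115)): print(ray(t,u,.0))
E
python3 fit.py
```

```text
[0.50549053 0.17195054 0.        ]
rack [ 0.5048  0.172  -2.8464] 6.723105937195861 1.5233318860026372 [-0.2, -1.0, 0.1, -0.7, 0.8, -0.5, 0.1, 0.8, -0.2, -0.6, 0.1, -0.9, 1.3, -0.4, 0.4, -0.6, -0.6, -0.4, -0.5, 0.2, -0.8, 0.3, -0.7, -0.1, -1.4, 0.2, -1.5, 0.5]
rack [0.5048 0.172  3.4368] 6.723105937195911 1.5233319293959084 [-0.2, -1.0, 0.1, -0.7, 0.8, -0.5, 0.1, 0.8, -0.2, -0.6, 0.1, -0.9, 1.3, -0.4, 0.4, -0.6, -0.6, -0.4, -0.5, 0.2, -0.8, 0.3, -0.7, -0.1, -1.4, 0.2, -1.5, 0.5]
hoop [ 0.5546 -0.2483 -0.4884] [0.8, -0.5, 0.2, -0.8, 0.4, -0.3, 0.1, -0.5, 0.4, 0.3, -0.1] screw [ 0.46804598 -0.20230293  0.009     ]
ends [ 0.47256902 -0.18811363  0.011     ] [ 0.4617308  -0.21941648  0.011     ] 0.033126055954919055 yaw of screw -1.9041154688394433
ends [ 0.4775237  -0.18953159  0.011     ] [ 0.45772371 -0.21403344  0.011     ] 0.031502078746552566 yaw of screw -2.2504579125587285
[ 0.79002532 -0.0042505   0.        ]
[0.77047135 0.1753146  0.        ]
```

Both fits agree to about 1.5 px. The rack is at (0.505, 0.172) with yaw 0.295, and the screw is at (0.468, −0.202) with its axis at −2.06 rad. I'll move above the screw, turning 54.7°.

```bash
python3 -m creep '{"fingers":[6,6,6,6,6,6,6,6,6,6,6,6,6,6,6,6],"dp":[[3,-2,1],[6,-4,2],[9,-6,3],[12,-8,4],[15,-11,5],[18,-13,6],[21,-15,7],[24,-17,8],[27,-19,9],[30,-21,10],[32,-22.8,10.4],[32.7,-23.3,10.4],[32.7,-23.3,10.4],[32.7,-23.3,10.4],[32.7,-23.3,10.4],[32.7,-23.3,10.4]],"spin":[5,10,15,20,25,30,35,40,45,50,53,54.7,54.7,54.7,54.7,54.7]}' 40
python3 - <<'E'
from station import r
import cv2,pickle,numpy as np
from h import *
d={n:r.get_image(n) for n in("top","side")}
pickle.dump(d,open("im1.pkl","wb"))
cv2.imwrite("pics/a1.png",np.hstack([crop(d["top"],315,150,100,100,4),crop(d["side"],320,150,100,100,4)]))
E
```

```text
time_s: 1.43
ee_pos: [0.4679, -0.2042, 0.1206]
tool_rot: [3.048, -0.76, 0.0]
force: [-0.6, -0.1, -0.3]
gripper_width: 0.0601
gripper_force: 0.0
```

View pics/a1.png

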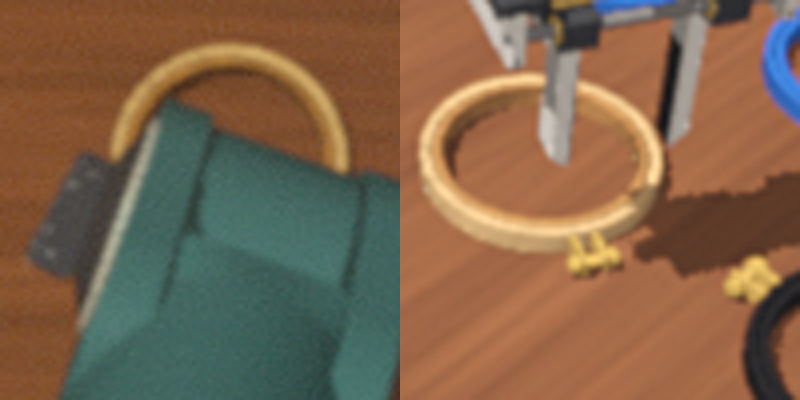

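In the side crop the fingers straddle the screw from above, and nothing blocks the descent. I'll go down and look again before closing.

```bash
python3 -m creep '{"fingers":[6,6,6,6,6,6,6,6,6,6,6,6],"dp":[[0,-0.1,1.5],[-0.1,-0.2,3],[-0.1,-0.2,4.5],[-0.1,-0.2,6],[-0.1,-0.2,7.2],[-0.1,-0.2,8.2],[-0.1,-0.2,9],[-0.1,-0.2,9.5],[-0.1,-0.2,9.8],[-0.1,-0.2,9.8],[-0.1,-0.2,9.8],[-0.1,-0.2,9.8]],"spin":[0,0,0,0,0,0,0,0,0,0,0,0]}' 40
python3 - <<'E'
from station import r
import cv2
from h import *
c=r.get_image("side")
o=r.observe();cv2.imwrite("pics/a2.png",crop(c,330,170,80,60,8))
import numpy as np
print("expected screw ends px in crop",[((proj(c,[0.468+k*.469*.016,-.2023+k*.883*.016,.009])[0]-[330,170])*8).round() for k in(-1,1)])
E
```

```text
time_s: 2.53
ee_pos: [0.4688, -0.2008, 0.0229]
tool_rot: [3.049, -0.759, 0.001]
force: [-0.0, 0.3, 0.5]
gripper_width: 0.06
gripper_force: 0.0
expected screw ends px in crop [array([357., 346.]), array([261., 366.])]
```

View pics/a2.png

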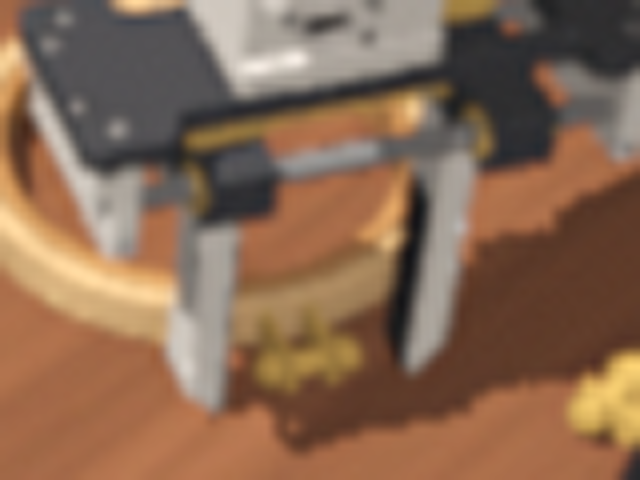

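The screw's ends, at about (257,370) and (360,355), lie between the fingers and match the prediction. I'll close gently, then firmly, and lift slowly.

```bash
python3 -m creep '{"fingers":[5,4.5,4,3.7,3.5,3.3,3.1,2.9,2.7,2.5,2.5,2.5,2.5,2.5],"dp":[[0,0,0],[0,0,0],[0,0,0],[0,0,0],[0,0,0],[0,0,0],[0,0,0],[0,0,0],[0,0,0],[0,0,0],[0,0,0],[0,0,0],[0,0,0],[0,0,0]],"spin":[0,0,0,0,0,0,0,0,0,0,0,0,0,0]}' 50
python3 -m creep '{"fingers":[2.5,2.5,2.5,2.5,2.5,2.5,2.5,2.5,2.5,2.5,2.5,2.5],"dp":[[0,0,-0.2],[0,0,-0.5],[0,0,-1],[0,0,-1.6],[0,0,-2.3],[0,0,-3],[0,0,-3.7],[0,0,-4.3],[0,0,-4.7],[0,0,-5],[0,0,-5],[0,0,-5]],"spin":[0,0,0,0,0,0,0,0,0,0,0,0]}' 50
python3 - <<'E'
from station import r
import cv2,numpy as np
from h import *
a,b=r.get_image("side"),r.get_image("top")
cv2.imwrite("pics/a3.png",np.hstack([crop(a,300,130,110,110,3.6),crop(b,310,140,110,110,3.6)]))
E
```

```text
time_s: 3.75
ee_pos: [0.4684, -0.2007, 0.0224]
tool_rot: [-3.049, 0.759, 0.0]
force: [0.4, -0.7, 0.4]
gripper_width: 0.0303
gripper_force: 50.0
time_s: 4.75
ee_pos: [0.4685, -0.2006, 0.0724]
tool_rot: [-3.049, 0.759, 0.0]
force: [-0.5, 0.1, -1.4]
gripper_width: 0.0302
gripper_force: 50.0
```

View pics/a3.png

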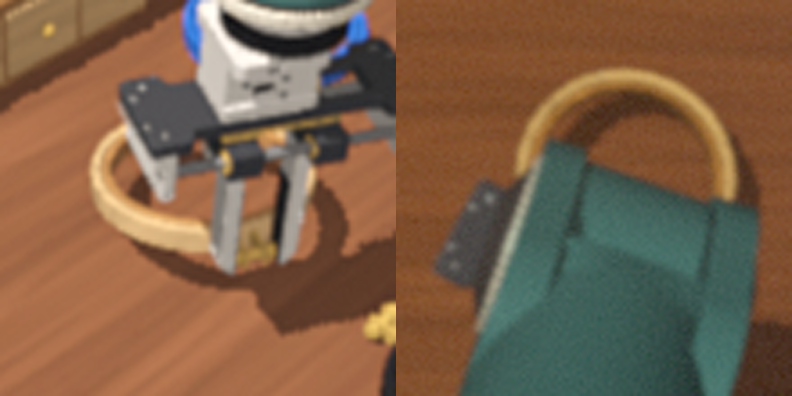

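The hoop is off the table, level and held at 50 N. I'll lift it to full height.

```bash
python3 -m creep '{"fingers":[2.5,2.5,2.5,2.5,2.5,2.5,2.5,2.5,2.5,2.5,2.5,2.5,2.5,2.5,2.5,2.5,2.5,2.5,2.5,2.5],"dp":[[0,0,-0.5],[0,0,-1.3],[0,0,-2.5],[0,0,-4],[0,0,-6],[0,0,-8],[0,0,-10],[0,0,-12],[0,0,-14],[0,0,-16],[0,0,-18],[0,0,-20],[0,0,-22],[0,0,-24],[0,0,-26],[0,0,-28],[0,0,-29.5],[0,0,-30.4],[0,0,-30.8],[0,0,-30.8]],"spin":[0,0,0,0,0,0,0,0,0,0,0,0,0,0,0,0,0,0,0,0]}' 50
python3 -m creep '{"fingers":[2.5,2.5,2.5,2.5],"dp":[[0,0,0],[0,0,0],[0,0,0],[0,0,0]],"spin":[0,0,0,0]}' 50
python3 -m creep '{"fingers":[2.5,2.5,2.5,2.5,2.5,2.5,2.5,2.5,2.5,2.5,2.5,2.5,2.5,2.5,2.5,2.5,2.5,2.5,2.5,2.5],"dp":[[0,0,0],[0,0,0],[0,0,0],[0,0,0],[0,0,0],[0,0,0],[0,0,0],[0,0,0],[0,0,0],[0,0,0],[0,0,0],[0,0,0],[0,0,0],[0,0,0],[0,0,0],[0,0,0],[0,0,0],[0,0,0],[0,0,0],[0,0,0]],"spin":[0,0,0,0,0,0,0,0,0,0,0,0,0,0,0,0,0,0,0,0]}' 6.5
python3 - <<'E'
from station import r
import cv2,numpy as np
from h import *
a,b=r.get_image("side"),r.get_image("top")
cv2.imwrite("pics/a4.png",np.hstack([crop(a,280,30,180,180,2.2),crop(b,290,120,180,180,2.2)]))
E
```

```text
time_s: 6.52
ee_pos: [0.4685, -0.2007, 0.381]
tool_rot: [3.048, -0.759, 0.001]
force: [0.3, 0.1, -0.9]
gripper_width: 0.0305
gripper_force: 50.0
time_s: 6.85
ee_pos: [0.4683, -0.2006, 0.3799]
tool_rot: [-3.048, 0.759, 0.002]
force: [-0.2, 0.2, -1.4]
gripper_width: 0.0303
gripper_force: 50.0
time_s: 8.52
ee_pos: [0.4685, -0.2007, 0.3804]
tool_rot: [-3.049, 0.759, 0.0]
force: [-0.1, 0.6, -1.2]
gripper_width: 0.0318
gripper_force: 6.5
```

View pics/a4.png

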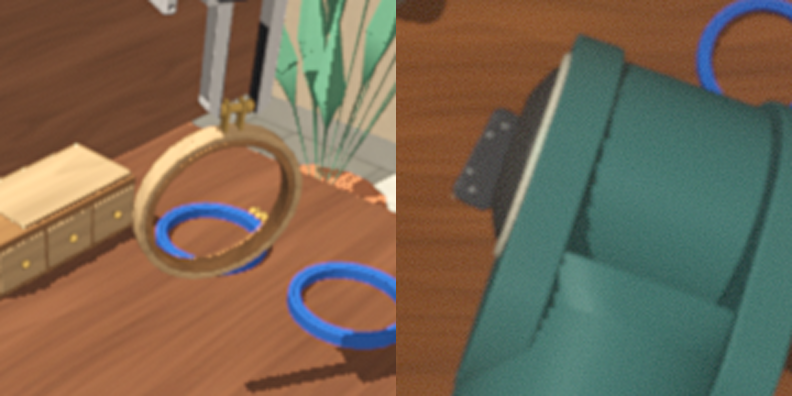

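The hoop has swung down and hangs from the screw, which is at the fingertips. I'll let it settle, ease the grip a little so it hangs truer, then clamp firmly and measure the tilt.

```bash
python3 -m creep '{"fingers":[2.5,2.5,2.5,2.5,2.5,2.5,2.5,2.5],"dp":[[0,0,0],[0,0,0],[0,0,0],[0,0,0],[0,0,0],[0,0,0],[0,0,0],[0,0,0]],"spin":[0,0,0,0,0,0,0,0]}' 6.5
python3 -m creep '{"fingers":[2.5,2.5,2.5,2.5,2.5,2.5,2.5,2.5],"dp":[[0,0,0],[0,0,0],[0,0,0],[0,0,0],[0,0,0],[0,0,0],[0,0,0],[0,0,0]],"spin":[0,0,0,0,0,0,0,0]}' 4
python3 -m creep '{"fingers":[2.5,2.5,2.5,2.5,2.5,2.5,2.5,2.5,2.5,2.5],"dp":[[0,0,0],[0,0,0],[0,0,0],[0,0,0],[0,0,0],[0,0,0],[0,0,0],[0,0,0],[0,0,0],[0,0,0]],"spin":[0,0,0,0,0,0,0,0,0,0]}' 45
python3 - <<'E'
from station import r
import cv2,numpy as np,pickle
from h import *
a=r.get_image("side");pickle.dump(a,open("im5.pkl","wb"))
im=crop(a,320,60,110,105,5)
# overlay predicted plumb hoop: screw 14 mm below TCP
x=np.array([.883,-.469,0]);y=np.array([-.469,-.883,0]);P=np.array([.4685,-.2007,.3804-.0145])
th=np.linspace(0,2*np.pi,200)
for tl,col in((0,(255,0,0)),(8,(0,255,0)),(-8,(0,0,255))):
    q=np.radians(tl);dn=np.array([0,0,-1])*np.cos(q)+x*np.sin(q);n=np.cross(dn,y)
    C=P+.098*dn
    for o in(-.009,.009):
        L=C+o*n+.08*(np.cos(th)[:,None]*dn+np.sin(th)[:,None]*y)
        cv2.polylines(im,[((proj(a,L)-[320,60])*5).astype(np.int32)],True,col,1)
cv2.imwrite("pics/a5.png",im)
E
```

```text
time_s: 9.28
ee_pos: [0.4685, -0.2007, 0.3804]
tool_rot: [-3.048, 0.759, 0.0]
force: [-1.0, 0.1, -1.0]
gripper_width: 0.0319
gripper_force: 6.5
time_s: 9.95
ee_pos: [0.4685, -0.2006, 0.3804]
tool_rot: [-3.049, 0.759, 0.0]
force: [-0.4, -1.4, -0.9]
gripper_width: 0.032
gripper_force: 4.0
time_s: 10.78
ee_pos: [0.4685, -0.2007, 0.3804]
tool_rot: [-3.049, 0.759, 0.0]
force: [0.3, 0.7, -0.9]
gripper_width: 0.0311
gripper_force: 45.0
```

View pics/a5.png

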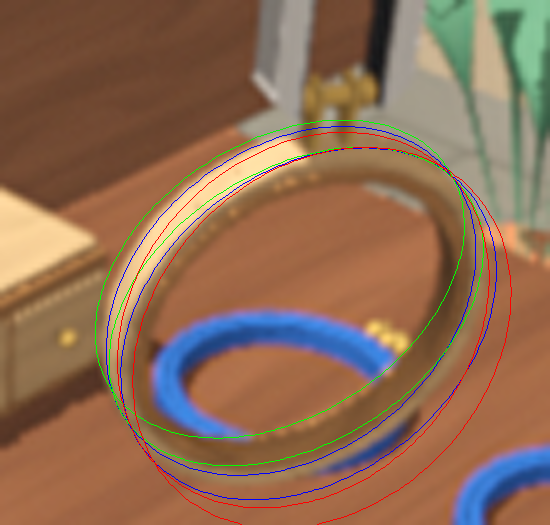

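The hoop hangs within about 2° of plumb (the blue outline is plumb) and is clamped at 45 N. Next I'll carry it above the empty bay, turning −44.9°.

```bash
python3 -m creep '{"fingers":[2.5,2.5,2.5,2.5,2.5,2.5,2.5,2.5,2.5,2.5,2.5,2.5,2.5,2.5,2.5,2.5,2.5,2.5,2.5,2.5],"dp":[[-0.2,-0.5,0],[-0.6,-1.5,0],[-1.2,-3,0],[-2,-5,0],[-3,-7.2,0],[-4,-9.6,0],[-5,-12,0],[-6,-14.4,0],[-7,-16.8,0],[-8,-19.2,0],[-9,-21.6,0],[-10,-24,0],[-11,-26.4,0],[-11.9,-28.8,0],[-12.7,-31,0],[-13.4,-32.6,0],[-13.9,-33.7,0],[-14.2,-34.3,0],[-14.3,-34.6,0],[-14.3,-34.6,0]],"spin":[-1,-3,-5,-8,-11,-14,-17,-20,-23,-26,-29,-32,-35,-38,-40.5,-42.5,-44,-44.9,-44.9,-44.9]}' 50
python3 -m creep '{"fingers":[2.5,2.5,2.5,2.5],"dp":[[0,0,0],[0,0,0],[0,0,0],[0,0,0]],"spin":[0,0,0,0]}' 50
cat > ov.py <<'E'
import sys,cv2,numpy as np
from scipy.spatial.transform import Rotation as Ro
from station import r
from h import *
o=r.observe();R=Ro.from_rotvec(o["tool_rot"]).as_matrix();P=o["ee_pos"]
ax=np.array([np.cos(.2952),np.sin(.2952)]);e=P[:2]-[.5048,.172]
print("err rack x,y mm",1e3*e@ax,1e3*e@[-ax[1],ax[0]],"yaw err deg",np.degrees((np.arctan2(R[1,0],R[0,0])-.2952+np.pi/2)%np.pi-np.pi/2),"tool x,y",R[:2,0].round(3),R[:2,1].round(3),"z",P[2])
a=r.get_image("side");x0,y0,w,h,k=140,100,200,190,3.1
im=crop(a,x0,y0,w,h,k);th=np.linspace(0,2*np.pi,200)
S=P+.0145*R[:,2]
for tl,col in((0,(255,0,0)),(8,(0,255,0))):
    q=np.radians(tl);dn=np.array([0,0,-1])*np.cos(q)+R[:,0]*np.sin(q);n=np.cross(dn,R[:,1])
    for off in(-.009,.009):
        L=S+.098*dn+off*n+.08*(np.cos(th)[:,None]*dn+np.sin(th)[:,None]*R[:,1])
        cv2.polylines(im,[((proj(a,L)-[x0,y0])*k).astype(np.int32)],True,col,1)
cv2.imwrite(sys.argv[1],im)
E
python3 ov.py pics/a6.png
```

```text
time_s: 12.5
ee_pos: [0.5043, 0.172, 0.3804]
tool_rot: [3.107, 0.462, -0.0]
force: [0.5, 0.2, -1.7]
gripper_width: 0.0303
gripper_force: 50.0
time_s: 12.83
ee_pos: [0.5045, 0.1714, 0.3805]
tool_rot: [3.107, 0.461, 0.0]
force: [0.1, 0.4, -1.8]
gripper_width: 0.0306
gripper_force: 50.0
err rack x,y mm -0.49932528157800166 -0.4505219769002441 yaw err deg -0.0276762221493857 tool x,y [0.957 0.29 ] [ 0.29  -0.957] z 0.38054135152622826
```

View pics/a6.png

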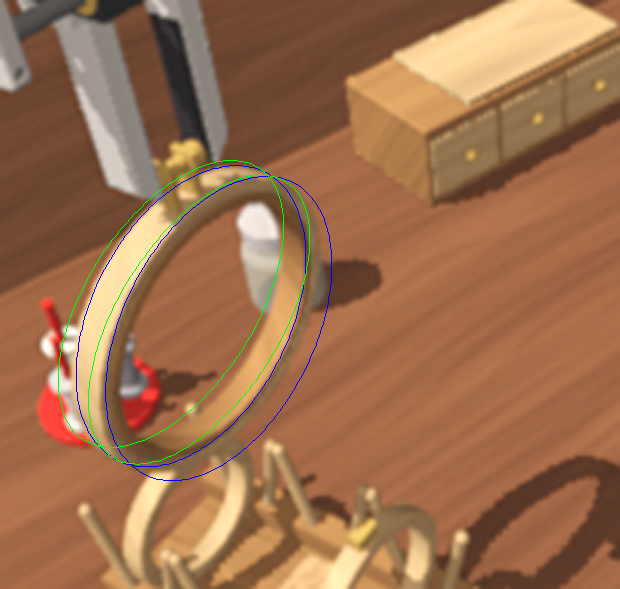

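```bash
cat > tilt.py <<'E'
import pickle,cv2,numpy as np
from scipy.optimize import differential_evolution
from scipy.spatial.transform import Rotation as Ro
from station import r
from h import *
o=r.observe();R=Ro.from_rotvec(o["tool_rot"]).as_matrix();P=o["ee_pos"]
a=r.get_image("side");b=pickle.load(open("im0.pkl","rb"))["side"]
th=np.linspace(0,2*np.pi,120)
def render(p):
    q=np.radians(p[0]);dn=np.array([0,0,-1])*np.cos(q)+R[:,0]*np.sin(q);n=np.cross(dn,R[:,1])
    S=P+p[2]*1e-3*R[:,2]+p[1]*1e-3*R[:,0]
    c=lambda rad,off:(proj(a,S+.098*dn+off*n+rad*(np.cos(th)[:,None]*dn+np.sin(th)[:,None]*R[:,1]))*8).astype(np.int32)
    m=np.zeros((400,640),np.uint8);cv2.fillConvexPoly(m,cv2.convexHull(np.vstack([c(.08,.009),c(.08,-.009)])),1,8,3)
    i=[np.zeros_like(m) for _ in"ab"]
    for k,off in zip(i,(.009,-.009)): cv2.fillConvexPoly(k,c(.066,off),1,8,3)
    return m&~(i[0]&i[1])
d=np.abs(a["frame"].astype(int)-b["frame"]).sum(2);D=(d>45).astype(np.uint8)
zone=cv2.dilate(render([0,0,14.5])|render([8,0,14.5])|render([-8,0,14.5]),np.ones((7,7)))
yy=proj(a,P+.028*R[:,2])[0][1];zone[:int(yy)]=0
D&=zone
def cost(p):
    m=render(p)&zone;return -(m&D).sum()/((m|D).sum())
s=differential_evolution(cost,[(-10,10),(-5,5),(9,19)],seed=0,maxiter=60,tol=1e-6)
print("tilt,xoff,screw depth",s.x.round(2),"IoU",-s.fun)
for t in range(-4,9,2): print(t,round(-cost([t,0,14.5]),3),end="; ")
E
python3 tilt.py
```

```text
tilt,xoff,screw depth [-8.5  -4.92 17.96] IoU -3420497695848239.0
-4 -3990210701646020.0; -2 -4240630821542425.0; 0 -4601333019134335.0; 2 -5018156712108147.0; 4 -5417545983468296.0; 6 -5409602367656759.0; 8 -5095785655720870.0; tilt.py:22: RuntimeWarning: overflow encountered in scalar negative
  m=render(p)&zone;return -(m&D).sum()/((m|D).sum())
```

```bash
sed -i 's/return -(m&D).sum()\/((m|D).sum())/return -float((m\&D).sum())\/float((m|D).sum())/' tilt.py; python3 tilt.py
```

```text
tilt,xoff,screw depth [ 6.04 -3.41 12.51] IoU 0.7906278161610093
-4 0.34; -2 0.413; 0 0.526; 2 0.652; 4 0.766; 6 0.751; 8 0.633;
```

The fit puts the tilt at about 5°, with the lower rim roughly 14 mm towards tool +x whichever offset is assumed. I'll shift −1.3 cm in x to centre the lower rim in the bay, then lower part-way.

```bash
python3 -m creep '{"fingers":[2.5,2.5,2.5,2.5,2.5,2.5,2.5,2.5,2.5,2.5,2.5,2.5,2.5,2.5,2.5,2.5,2.5,2.5],"dp":[[-0.4,0,0],[-0.8,0,0.2],[-1.1,0,0.6],[-1.3,0,1.2],[-1.3,0,2],[-1.3,0,3],[-1.3,0,4],[-1.3,0,5],[-1.3,0,6],[-1.3,0,7],[-1.3,0,8],[-1.3,0,9],[-1.3,0,10],[-1.3,0,11],[-1.3,0,11.7],[-1.3,0,12],[-1.3,0,12],[-1.3,0,12]],"spin":[0,0,0,0,0,0,0,0,0,0,0,0,0,0,0,0,0,0]}' 50; sed -i 's/print("tilt/render_=0;print("tilt/' tilt.py; python3 tilt.py; python3 ov.py pics/a7.png
```

```text
time_s: 14.48
ee_pos: [0.4921, 0.1683, 0.2607]
tool_rot: [-3.107, -0.463, -0.0]
force: [0.5, -0.1, -1.9]
gripper_width: 0.0303
gripper_force: 50.0
tilt,xoff,screw depth [ 4.98 -1.68 13.6 ] IoU 0.7229950900163666
-4 0.295; -2 0.366; 0 0.471; 2 0.591; 4 0.702; 6 0.637; 8 0.51; err rack x,y mm -13.198217623896957 0.17966943908330305 yaw err deg 0.03359953853923348 tool x,y [0.957 0.291] [ 0.291 -0.957] z 0.2608543901932114
```

View pics/a7.png

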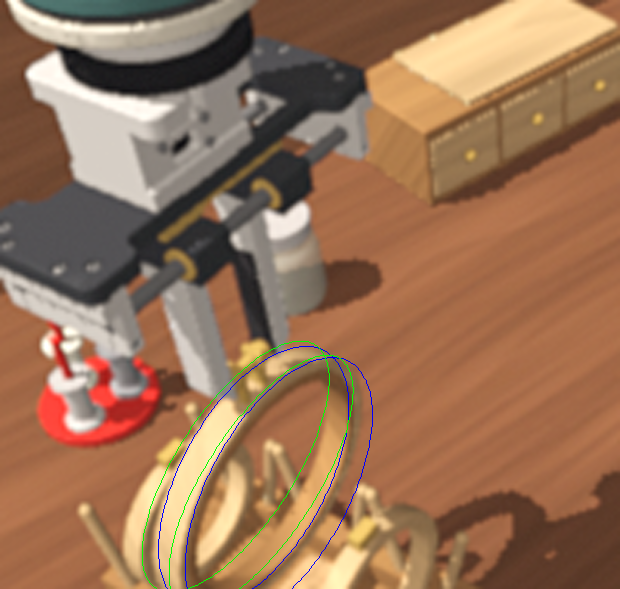

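The hoop is entering the middle bay clear of both neighbours, and the tilt of about 4.7° confirms the centring. I'll keep lowering and watch the force.

```bash
python3 -m creep '{"fingers":[2.5,2.5,2.5,2.5,2.5,2.5,2.5,2.5,2.5,2.5],"dp":[[0,0,0.5],[0,0,1],[0,0,1.5],[0,0,2],[0,0,2.5],[0,0,2.9],[0,0,3.3],[0,0,3.6],[0,0,3.6],[0,0,3.6]],"spin":[0,0,0,0,0,0,0,0,0,0]}' 50
python3 -m creep '{"fingers":[2.5,2.5,2.5,2.5,2.5,2.5,2.5],"dp":[[0,0,0.1],[0,0,0.2],[0,0,0.3],[0,0,0.4],[0,0,0.5],[0,0,0.5],[0,0,0.5]],"spin":[0,0,0,0,0,0,0]}' 50
```

```text
time_s: 15.42
ee_pos: [0.4919, 0.1682, 0.2244]
tool_rot: [-3.107, -0.463, 0.0]
force: [-0.5, -1.5, -0.8]
gripper_width: 0.0305
gripper_force: 50.0
time_s: 16.0
ee_pos: [0.4919, 0.1683, 0.2194]
tool_rot: [-3.107, -0.463, 0.0]
force: [-0.6, -0.8, -1.4]
gripper_width: 0.0306
gripper_force: 50.0
```

```bash
for i in 1 ; do python3 -m creep '{"fingers":[2.5,2.5,2.5,2.5,2.5],"dp":[[0,0,0.1],[0,0,0.2],[0,0,0.3],[0,0,0.3],[0,0,0.3]],"spin":[0,0,0,0,0]}' 50; done
python3 -m creep '{"fingers":[2.5,2.5,2.5,2.5],"dp":[[0,0,0.05],[0,0,0.1],[0,0,0.15],[0,0,0.15]],"spin":[0,0,0,0]}' 50
```

```text
time_s: 16.42
ee_pos: [0.4919, 0.1682, 0.2164]
tool_rot: [-3.107, -0.463, 0.0]
force: [0.1, 0.3, -1.3]
gripper_width: 0.0304
gripper_force: 50.0
time_s: 16.75
ee_pos: [0.4921, 0.1682, 0.2151]
tool_rot: [-3.107, -0.463, -0.001]
force: [-0.2, -0.7, 3.1]
gripper_width: 0.0304
gripper_force: 50.0
```

It touched at 0.215 m, against about 0.214 m expected, with +3 N. The hoop is on the rails. I'll hold, ease the grip so it settles, then open.

```bash
python3 -m creep '{"fingers":[2.5,2.5,2.5,2.5],"dp":[[0,0,0.05],[0,0,0.05],[0,0,0.05],[0,0,0.05]],"spin":[0,0,0,0]}' 50
python3 -m creep '{"fingers":[2.5,2.5,2.5,2.5,2.5,2.5,2.5,2.5],"dp":[[0,0,0.05],[0,0,0.05],[0,0,0.05],[0,0,0.05],[0,0,0.05],[0,0,0.05],[0,0,0.05],[0,0,0.05]],"spin":[0,0,0,0,0,0,0,0]}' 4
python3 tilt.py
```

```text
time_s: 17.08
ee_pos: [0.4923, 0.1682, 0.215]
tool_rot: [-3.107, -0.463, -0.002]
force: [-1.0, -1.8, 6.7]
gripper_width: 0.0308
gripper_force: 50.0
time_s: 17.75
ee_pos: [0.4924, 0.1681, 0.2145]
tool_rot: [3.107, 0.462, 0.002]
force: [0.5, -2.5, 7.5]
gripper_width: 0.0321
gripper_force: 4.0
tilt,xoff,screw depth [ 3.87  1.17 15.86] IoU 0.6178369652945924
-4 0.331; -2 0.393; 0 0.474; 2 0.554; 4 0.614; 6 0.546; 8 0.459;
```

```bash
python3 -m creep '{"fingers":[3.2,3.3,3.5,3.7,4,4.5,5,5.5,6,6,6,6],"dp":[[0,0,-0.05],[0,0,-0.05],[0,0,-0.05],[0,0,-0.05],[0,0,-0.05],[0,0,-0.05],[0,0,-0.05],[0,0,-0.05],[0,0,-0.05],[0,0,-0.05],[0,0,-0.05],[0,0,-0.05]],"spin":[0,0,0,0,0,0,0,0,0,0,0,0]}' 4
python3 -m creep '{"fingers":[6,6,6,6,6,6,6,6,6,6,6,6],"dp":[[0,0,-0.5],[0,0,-1.5],[0,0,-3],[0,0,-5],[0,0,-7],[0,0,-9],[0,0,-11],[0,0,-13],[0,0,-14.5],[0,0,-15],[0,0,-15],[0,0,-15]],"spin":[0,0,0,0,0,0,0,0,0,0,0,0]}'
python3 - <<'E'
import pickle,cv2,numpy as np
from scipy.optimize import differential_evolution
from station import r
from h import *
a=r.get_image("side");b=pickle.load(open("im0.pkl","rb"))["side"]
D=(np.abs(a["frame"].astype(int)-b["frame"]).sum(2)>45).astype(np.uint8)
th=np.linspace(0,2*np.pi,120);X=np.array([np.cos(.295),np.sin(.295),0]);Y=np.array([-X[1],X[0],0])
def render(p):
    q=np.radians(p[0]);dn=np.array([0,0,-1])*np.cos(q)+X*np.sin(q);n=np.cross(dn,Y)
    C=np.array([.5048,.172,.103+p[3]*1e-3])+X*p[1]*1e-3+Y*p[2]*1e-3
    c=lambda rad,off:(proj(a,C+off*n+rad*(np.cos(th)[:,None]*dn+np.sin(th)[:,None]*Y))*8).astype(np.int32)
    m=np.zeros((400,640),np.uint8);cv2.fillConvexPoly(m,cv2.convexHull(np.vstack([c(.08,.009),c(.08,-.009)])),1,8,3)
    i=[np.zeros_like(m) for _ in"ab"]
    for k,o in zip(i,(.009,-.009)): cv2.fillConvexPoly(k,c(.066,o),1,8,3)
    return m&~(i[0]&i[1])
zone=cv2.dilate(render([0,0,0,0])|render([15,0,0,0])|render([-15,0,0,0]),np.ones((7,7)));D&=zone
cost=lambda p:-float((render(p)&zone&D).sum())/float((render(p)&zone|D).sum())
s=differential_evolution(cost,[(-20,20),(-20,20),(-15,15),(-12,12)],seed=0,maxiter=60)
print("tilt,dx,dy,dz",s.x.round(1),-s.fun)
o=r.observe();print(o["force"],o["gripper_force"],o["ee_pos"])
cv2.imwrite("pics/end.png",crop(a,150,180,160,140,4))
E
```

```text
time_s: 18.8
ee_pos: [0.4919, 0.1682, 0.2145]
tool_rot: [-3.107, -0.463, 0.0]
force: [0.8, -0.3, -0.8]
gripper_width: 0.0605
gripper_force: 0.0
time_s: 19.8
ee_pos: [0.4918, 0.1681, 0.3641]
tool_rot: [3.107, 0.463, -0.0]
force: [-0.3, 0.1, -0.4]
gripper_width: 0.0604
gripper_force: 0.0
tilt,dx,dy,dz [ -0.6   2.5  -3.8 -10.3] 0.6717871862120645
[-0.39386918  0.90612767  0.66606238] 0.0 [0.4916405  0.16808852 0.36368801]
```

```bash
python3 -m creep '{"fingers":[6,6,6,6,6,6],"dp":[[0,0,0],[0,0,0],[0,0,0],[0,0,0],[0,0,0],[0,0,0]],"spin":[0,0,0,0,0,0]}'
python3 - <<'E'
from station import r
from h import *
import cv2,numpy as np,pickle
a=r.get_image("side");b=pickle.load(open("im0.pkl","rb"))["side"]
old=cv2.imread("pics/end.png");n=crop(a,150,180,160,140,4)
print("motion",np.abs(n.astype(int)-old).mean())
# topmost brass-coloured pixel of screw near where it should be (z~.201)
f=cv2.cvtColor(a["frame"],cv2.COLOR_RGB2HSV)
u=proj(a,[.5048,.172,.201])[0];x,y=u.astype(int);print("exp screw",u)
w=f[y-14:y+15,x-14:x+15];m=(w[...,1]>130)&(w[...,2]>120)&(w[...,0]>19)&(w[...,0]<32)
d=np.abs(a["frame"].astype(int)-b["frame"]).sum(2)[y-14:y+15,x-14:x+15]>45;m&=d
yy,xx=np.nonzero(m);print(m.sum(),xx.mean()+x-14,yy.mean()+y-14)
E
```

```text
time_s: 20.35
ee_pos: [0.4919, 0.1682, 0.3644]
tool_rot: [-3.107, -0.463, 0.0]
force: [-0.0, -0.3, -0.5]
gripper_width: 0.0602
gripper_force: 0.0
motion 0.8089639136904762
exp screw [217.65971487 233.47167413]
89 218.8426966292135 233.73033707865167
```

The screw shows within 1.2 px of where it should be for a hoop standing in the middle bay, and nothing is moving. I'm handing it in.

```bash
python3 -c "
from station import r
print(r.job_done())"
```

```text
the job is handed in; nothing more can be done
None
```

The big hoop stands released and at rest in the rack's empty middle bay, and the job is handed in at about 20 s of the 64 s allowed; no verdict came back.

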